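# Lay out the service kit and draw the sampler's piston to its ring

### The arm

A 7-joint arm with a two-finger parallel gripper is mounted at the origin on a cart in front of the work surface, level with it; the furniture and walls round the work are solid. World frame = base frame: x ahead of the robot, y to its left, z up, the work surface at z = 0. Lengths are in mm, angles in rad, forces in N, time in s.
With the tool pointing down it reaches from about 350 to 900 mm from the base axis. Payload 7.2 kg.
Tool frame: the origin (TCP) lies on the centre line of the jaws, within the pads' length; the fingertips stand 14 mm ahead of it and the grasp point (between the pads) lies 5 mm behind it; z points along the fingers, y is the line along which they close (so a half turn about z gives the same grasp; the last joint's range is limited). The gripper opens to 85 mm and grips with 20 to 120 N. Pads are 22 mm wide; open, the fingers measure 114 mm over their backs; the gripper's body (76 mm by 85 mm) begins 54 mm behind the grasp point. The pads swing forward as they close: fully open they stand 13 mm farther back than shut.
Start: joints at [1.18, 0.411, -0.013, 1.596, 0.006, 1.134, -0.082], TCP at [198.252, -592.726, 245.297] pointing down, gripper open.
Joint ranges: [-2.95, 2.95], [-0.29, 1.99], [-1.47, 1.44], [0.14, 2.54], [-1.03, 4.17], [0.13, 1.85], [-2.86, 2.86]. Speed limits (rad/s): [2.39, 2.39, 3.01, 3.01, 3.14, 3.14, 3.14].

### API

Orientations are given as a unit quaternion [w, x, y, z].
In Python, from plant import * gives the robot as it stands. The module is installed in compiled form; this text tells all that it offers. Calls block until the motion is done:
- move_to(position, orientation): joint-space move of the TCP to a pose.
- move_straight(position, v=150, attitude=None, stop_force=None): straight line of the TCP; attitude=None keeps the orientation; v is the mean speed in mm/s. With stop_force (N) it stops when the force on the tool has changed by that much, and returns True; else False.
- goto_joints(angles): joint-space move.
- move_gripper(opening, f_grip=None): opening from 0.0 (shut) to 1.0 (fully open); f_grip is the grip in N (None keeps the last); returns when the fingers have stopped.
- pause(seconds).
- solve_ik(position, orientation): joint angles nearest the present ones, or None.
- state(): the state.
- capture(name): name is "side" or "top" or "wrist"; returns (picture, depth): 400x640x3 uint8, red, green, blue; 400x640 float32, mm along the optical axis (not along the pixel's ray), 0 where there is no reading.
- calibration(name): a dict with "mtx" (3x3 intrinsics, pixels), "extrinsics" (4x4, takes a point from camera to world coordinates); the wrist camera has in their place "T_tool_cam" (4x4, takes a point from camera to tool coordinates, whose origin is the TCP and whose axes are the flange's). Camera axes: x right, y down, z forward; pixel columns grow to the right and rows downward; lengths in mm; the calibration is good to about 2 mm. A picture is of the moment at which its call begins: read the wrist's pose just before it. calibration takes no time and is no camera call.
A pose or a line that the arm cannot do raises PlanningError and nothing moves.
- sign_off(): hands the job in; it is judged then, once.
The state is a dict: "time": time; "qpos": joint angles; "qvel": joint speeds; "effort": joint torques, N m; "tool_pos": TCP position; "orientation": TCP orientation; "contact_force": force on the tool from outside, world axes, zero at the start; "moment": the same for the moment, N m; "width": opening from 0.0 (shut) to 1.0 (fully open); "finger_force": force on a finger pad.
Only numpy, scipy, OpenCV 4.12 (cv2) and the standard library are available. Lean on these libraries where they do the work, as an engineer would, in place of code of your own. Each camera call takes 0.05 s, during which the arm holds its last target. There are 200 camera calls.

### The job

Get the piston sampler ready for a seal check: first lay the tweezers flat in the long compartment of the white service tray and the forked steel bracket flat in any one of its three short compartments, each lying along its compartment, and let go of them. Then grip the black knob of the piston and draw it straight out along the leaning barrel, gently and without forcing it sideways, until the ring scribed on the rod is level with the barrel's mouth (40 mm out; never so far that it comes free). Finish while holding the piston still there, and leave the flask, beaker and stopper where they stand.

Things in the scene. Friction and masses are not known exactly. Their poses are not given: they have to be found in the camera images.
- stand: fixed stand of the piston sampler: grey base plate 130 (x) x 100 (y) x 16 mm; origin under the plate's centre, z up. It carries the barrel, which leans 20 degrees from vertical toward the stand's -x (its front).
- barrel: aluminium tube, 34 mm outside, fixed on the stand between two grey cheek plates (48 mm over both, 40 mm front to back, up to 60 mm along the axis). Origin: centre of the bore's floor, at (25, 0, 31) mm in the stand's frame; z axis out along the bore (up, leaning 20 degrees to the stand's -x). Bore 19.6 mm wide, 84 mm deep, closed at the bottom; 0.8 mm clearance round the rod
- bore_mouth (a point): centre of the barrel's open mouth, on the bore axis, 84 mm from the bore floor; axes as the barrel
- piston: loose piston, about 150 g: steel rod 18 mm wide, 112 mm long, then a black cylindrical knob 24 mm wide, 24 mm long. Origin: centre of the rod's lower end; z axis toward the knob. Starts home on the bore's floor, 28 mm of rod showing below the knob; slides back if let go. Dark ring scribed 44 mm from the lower end, hidden at first, level with the mouth when drawn 40 mm
- knob (a point): centre of the piston's knob, on its axis, 124 mm from the rod's lower end
- tray: fixed white tray 149 (x) x 156 (y) x 13 mm high, floor and walls 3 mm; origin under its centre. Long compartment along y on its -x side, inside 40 x 150 mm; three short ones side by side on its +x side, each along x, inside 100 (x) x 48 (y) mm. Finger gaps at mid-length: 60 mm in the outer long wall, 49 mm in the wall shared with the short ones, 50 mm in the two dividers
- long_bay (a point): centre of the long compartment's floor (3 mm above the worktop), axes as the tray
- short_bay (a point): centre of the middle short compartment's floor (3 mm above the worktop), axes as the tray; the other two short compartments' centres lie 51 mm to its +y and -y
- tweezers: steel tweezers lying on the worktop, 16 (x) x 127 (y) x 9 mm; origin at the centre of the underside, length along y; grasp across the middle, about 12 to 16 mm wide there; 22 g
- lock_bracket: flat forked steel bracket (the piston's travel lock) lying on the worktop, 84 (x) x 24 (y) x 8 mm, 80 g; origin at the underside, middle of length and width; length along x, the fork's two prongs at its +x end (from x = 14 mm on, 10 mm slot between), solid over its middle and -x end
- flask: conical flask 65 mm wide, 104 mm high, a bystander; origin under its centre
- beaker: small glass beaker 55 mm wide, 68 mm high, a bystander; origin under its centre
- stopper: red-brown rubber stopper 26 mm wide, 25 mm high, a bystander; origin under its centre
There are look-alikes about, which are no part of the job. Of the things shaped like the lock_bracket, the steel one is meant.

How it is judged (in metres and radians):
On the way, in this order (a step that is already met when the one before it is completed fails the run):
1. tweezers and bracket lie flat, along and inside their compartments, let go, with the piston still home (x of tweezers in the frame of long_bay between -0.016 and 0.016 m and y of tweezers in the frame of long_bay between -0.03 and 0.03 m and z of tweezers in the frame of long_bay between -0.004 and 0.004 m and angle between the y axis of tweezers and the y axis of tray, either way round below 0.25 rad and angle between tweezers's own z axis and vertical below 0.12 rad and x of lock_bracket in the frame of short_bay between -0.016 and 0.016 m and y of lock_bracket in the frame of short_bay between -0.075 and 0.075 m and z of lock_bracket in the frame of short_bay between -0.004 and 0.004 m and angle between the x axis of lock_bracket and the x axis of tray, either way round below 0.3 rad and angle between the z axis of lock_bracket and the z axis of tray, either way round below 0.12 rad and contact force between each of tweezers, lock_bracket and the fingers below 0.1 N and z of piston in the frame of barrel below 0.008 m), for 0.2 s.
2. the piston is drawn 34 to 46 mm out of the barrel and held by the fingers (z of piston in the frame of barrel between 0.034 and 0.046 m and angle between the z axis of piston and the z axis of barrel, either way round below 0.06 rad and contact force between piston and the fingers above 3 N and contact force between piston and stand below 12 N and linear speed of piston below 0.01 m/s), for 0.3 s.
At the end, for the whole second after the job is handed in: Fingers hold the piston still, 34 to 46 mm out of its home place, in line with the bore within 0.06 rad, pressing on the barrel with under 12 N; tweezers (within 0.25 rad) and bracket (within 0.3 rad) lie flat along and inside the long and a short compartment, let go (all of step 2 and x of tweezers in the frame of long_bay between -0.016 and 0.016 m and y of tweezers in the frame of long_bay between -0.03 and 0.03 m and z of tweezers in the frame of long_bay between -0.004 and 0.004 m and angle between the y axis of tweezers and the y axis of tray, either way round below 0.25 rad and angle between tweezers's own z axis and vertical below 0.12 rad and x of lock_bracket in the frame of short_bay between -0.016 and 0.016 m and y of lock_bracket in the frame of short_bay between -0.075 and 0.075 m and z of lock_bracket in the frame of short_bay between -0.004 and 0.004 m and angle between the x axis of lock_bracket and the x axis of tray, either way round below 0.3 rad and angle between the z axis of lock_bracket and the z axis of tray, either way round below 0.12 rad and contact force between each of tweezers, lock_bracket and the fingers below 0.1 N); the arm keeps its last pose, push and grip.
It fails at once if the piston, more than 4 mm out, is forced against the barrel with more than 30 N (z of piston in the frame of barrel above 0.004 m and contact force between piston and stand above 30 N).
It fails at once if the piston is drawn out more than 65 mm (z of piston in the frame of barrel above 0.065 m).
It fails at once if flask, beaker or stopper is moved more than 25 mm (distance of any of flask, beaker, stopper from where it was at the start of the episode above 0.025 m).
It also fails if it takes over 67 s, if anything falls off the work surface, if the arm or the gripper's body presses on something with over 40 N, if the wrist force passes 120 N, or if a joint passes its speed limit or range.

## Working session

There is one attempt and no reset: what is moved stays moved. The work goes in short steps, each a Python script; the robot and the scene stay as the last script left them, time stands still between calls to the robot, and variables do not carry over. Pictures are saved under pics/ and viewed, at most 10 in all, crops included, and the job is handed in when it is done.

```bash
mkdir -p pics
cat > h.py <<'E'
from plant import *
import numpy as np, cv2
from scipy.spatial.transform import Rotation as R
def save(n,img,box=None,s=1):
    if box: img=img[box[1]:box[3],box[0]:box[2]]
    cv2.imwrite('pics/'+n,cv2.resize(img[:,:,::-1],None,fx=s,fy=s,interpolation=cv2.INTER_CUBIC))
def world(d,K,T,u,v):
    z=d[int(round(v)),int(round(u))]; return (T@[ (u-K[0,2])/K[0,0]*z,(v-K[1,2])/K[1,1]*z,z,1])[:3]
def q(Rm): x=R.from_matrix(Rm).as_quat(); return [x[3],x[0],x[1],x[2]]
E
python3 - <<'E'
from h import *
for n in('top','side'):
    p,d=capture(n); c=calibration(n); save(n+'.png',p,s=1.25); np.savez(n+'.npz',p=p,d=d,K=c['mtx'],T=c['extrinsics'])
    print(n,np.round(c['extrinsics'],3).tolist(),np.round(c['mtx'],1).tolist())
print(state())
E
```

```text
top [[-0.005, -0.997, 0.075, 510.355], [-1.0, 0.004, -0.018, 33.102], [0.018, -0.075, -0.997, 1295.055], [0.0, 0.0, 0.0, 1.0]] [[463.9, 0.0, 317.9], [0.0, 463.9, 201.9], [0.0, 0.0, 1.0]]
side [[-0.997, -0.04, 0.068, 532.581], [-0.079, 0.543, -0.836, 807.694], [-0.003, -0.839, -0.545, 629.933], [0.0, 0.0, 0.0, 1.0]] [[371.3, 0.0, 319.3], [0.0, 371.3, 199.1], [0.0, 0.0, 1.0]]
{'time': 0.1, 'qpos': array([ 1.179819  ,  0.4118494 , -0.01269818,  1.59695675,  0.00560432,
        1.13429264, -0.08221289]), 'qvel': array([ 0.00134962, -0.00209048,  0.00166021, -0.00360708, -0.00162876,
        0.00137781, -0.00112334]), 'effort': array([ 2.39080517e-03, -6.01834488e+01,  6.84056170e-01, -3.00090587e+01,
        1.40227529e-02,  6.44831380e-03,  4.41285476e-05]), 'tool_pos': array([ 198.0736794 , -592.33761314,  244.52031678]), 'orientation': array([-7.14477788e-04,  9.87004790e-01,  1.60689156e-01, -1.73615234e-04]), 'contact_force': array([-0.54117068,  0.35640714, -0.260022  ]), 'moment': array([0.01746633, 0.01645724, 0.00309788]), 'finger_force': 0.0, 'width': 1.0025112822619044}
```

View pics/top.png

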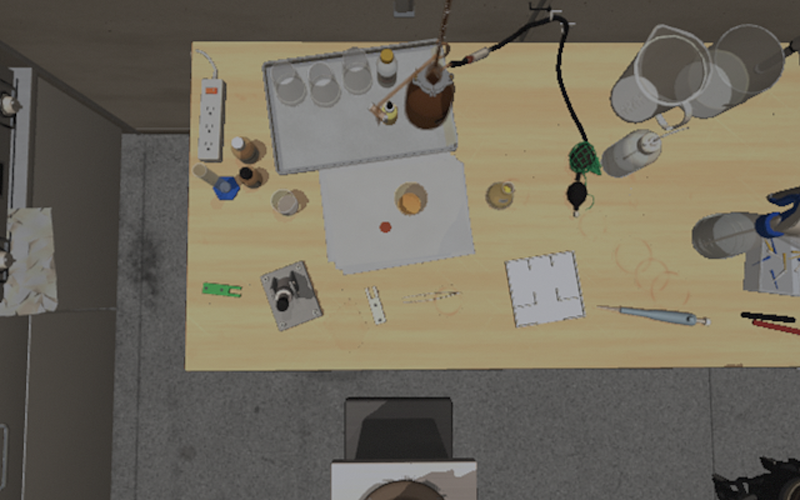

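View pics/side.png

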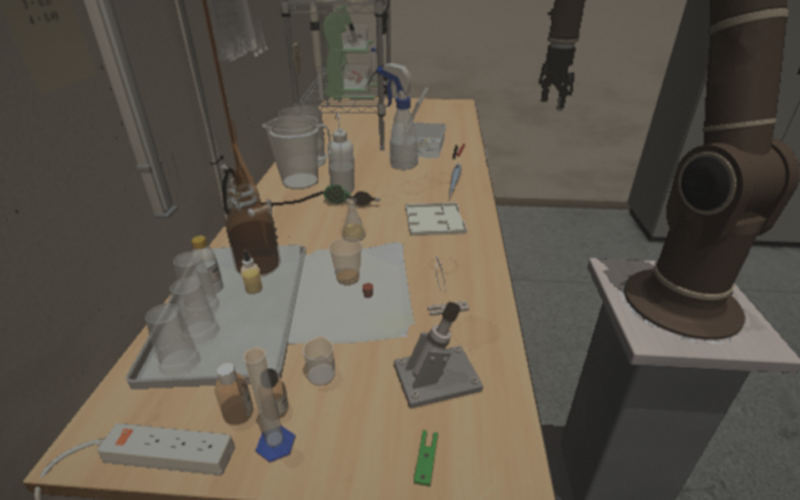

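The top view shows two bracket shapes: green at (222,290), a look-alike, and bare steel at (375,304). The steel one fits the description. Tweezers are at (432,295), the tray at (545,289) and the stand at (290,295) with its knob at (283,303). The next crop should confirm this.

Run:
```python
from h import *
z=np.load('top.npz');p,d,K,T=[z[k] for k in'pdKT']
a=cv2.resize(p[195:275,280:480],None,fx=4,fy=4,interpolation=cv2.INTER_CUBIC)
save('c1.png',a)
a=cv2.resize(p[200:275,150:325],None,fx=4,fy=4,interpolation=cv2.INTER_CUBIC)
save('c2.png',a)
```

```text
(no output)
```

View pics/c1.png

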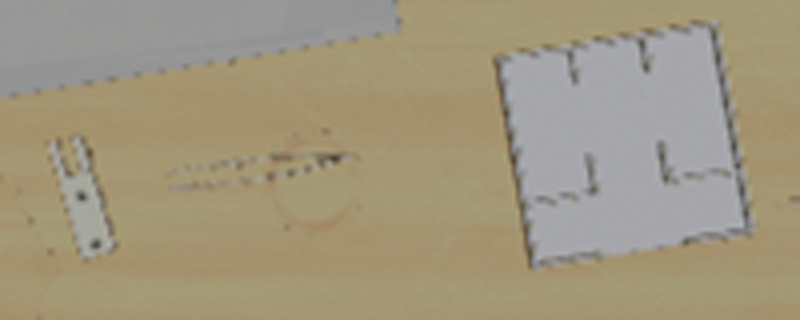

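View pics/c2.png

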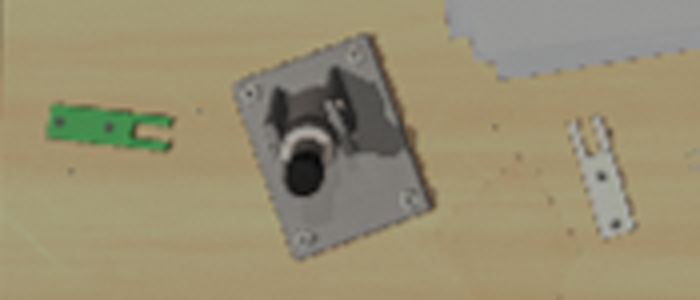

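The crops confirm the steel bracket, with its fork ends at (52,145) and (78,138) in c1. The tweezers run from (170,180) to (350,156), and the tray has its long bay at the bottom, towards the robot. The plate corners and knob are clear in c2. Next I'll compute the poses.

```bash
cat >> h.py <<'E'
def plane(K,T,uv,zp):
    uv=np.atleast_2d(uv).astype(float); r=np.c_[(uv-[K[0,2],K[1,2]])/[K[0,0],K[1,1]],np.ones(len(uv))]@T[:3,:3].T
    return T[:3,3]+r*((zp-T[2,3])/r[:,2])[:,None]
E
python3 - <<'E'
from h import *
z=np.load('top.npz');p,d,K,T=[z[k] for k in'pdKT']
f=lambda c,o:(np.array(c,float)+.5)/4-.5+o
np.set_printoptions(precision=1,suppress=True)
def rep(n,c,o,zp):
    P=plane(K,T,f(c,o),zp); print(n,P[:,:2].tolist(),'mean',P.mean(0),'sides',np.linalg.norm(np.roll(P,-1,0)-P,axis=1),'depthz',[float(round(world(d,K,T,*x)[2])) for x in f(c,o)]);return P
o=[280,195]
t=rep('tray',[(496,60),(716,22),(750,232),(533,266)],o,13)
b=rep('brk',[(52,145),(78,138),(115,247),(85,258)],o,8)
w=rep('twz',[(170,180),(350,156)],o,5)
o=[150,200]
s=rep('stand',[(235,85),(370,37),(434,208),(298,258)],o,16)
ang=lambda v:np.arctan2(v[1],v[0])
print('yaw tray',ang(t[0]+t[1]-t[2]-t[3]),ang(t[0]+t[3]-t[1]-t[2])-np.pi/2)
print('yaw brk',ang(b[0]+b[1]-b[2]-b[3]),'twz dir',ang(w[0]-w[1]))
y1,y2=ang(s[0]+s[1]-s[2]-s[3]),ang(s[0]+s[3]-s[1]-s[2])-np.pi/2; print('stand',y1,y2)
yw=(y1+y2)/2; M=R.from_euler('z',yw).as_matrix(); a=np.radians(20); ax=np.array([-np.sin(a),0,np.cos(a)])
org=s.mean(0)*[1,1,0]
print('knob',org+M@([25,0,31]+124*ax),'top',org+M@([25,0,31]+136*ax),'axis',M@ax)
kt=(org+M@([25,0,31]+136*ax)); u=K@(T[:3,:3].T@(kt-T[:3,3])); print('proj knob top in c2',((u[:2]/u[2])-o+.5)*4-.5, 'obs 303,172')
P=calibration('wrist'); print(P)
E
```

```text
tray [[584.6468967609608, -228.02117162197834], [610.5445902382946, -382.35975175027085], [464.8757341742329, -401.9060923367314], [442.4401662285699, -250.88700318918353]] mean [ 525.6 -315.8   13. ] sides [156.5 147.  152.7 144. ] depthz [14.0, 0.0, 0.0, 11.0]
brk [[527.3016737512942, 80.2448822197423], [532.0497788429951, 62.26119564340631], [456.9164009962769, 36.92631255696668], [449.505463546163, 57.61126101163259]] mean [491.4  59.3   8. ] sides [18.6 79.3 22.  81. ] depthz [12.0, 8.0, -1.0, 0.0]
twz [[502.73061527396635, -1.3403701993410664], [518.7055112323117, -126.56679472475234]] mean [510.7 -64.    5. ] sides [126.2 126.2] depthz [0.0, 0.0]
stand [[555.7206716390576, 311.02346666915736], [588.3495507340394, 218.86090066790803], [470.97102341979496, 174.35104008050934], [437.57130479767795, 266.74499937629975]] mean [513.2 242.7  16. ] sides [ 97.8 125.5  98.2 126.2] depthz [14.0, 2.0, -3.0, 15.0]
yaw tray 0.14627585418932684 0.15698173855629882
yaw brk 0.3039449459792113 twz dir 1.6976790992077095
stand 0.3605017952555762 0.34357911469633784
knob [496.8 236.7 147.5] top [493.  235.3 158.8] axis [-0.3 -0.1  0.9]
proj knob top in c2 [307.6 179.6] obs 303,172
{'mtx': array([[296.7,   0. , 323.9],
       [  0. , 296.7, 198.5],
       [  0. ,   0. ,   1. ]]), 'T_tool_cam': array([[   0. ,   -1. ,   -0.3,   69.3],
       [   1. ,    0. ,    0. ,    0.7],
       [  -0. ,   -0.3,    1. , -128. ],
       [   0. ,    0. ,    0. ,    1. ]])}
```

```bash
cat >> h.py <<'E'
def down(yy):  # tool y axis heading yy
    c,s=np.cos(yy),np.sin(yy); return q(np.array([[-s,c,0],[c,s,0],[0,0,-1]]).T)
def wrist(n):
    s=state(); p,d=capture('wrist'); c=calibration('wrist'); o=s['orientation']
    T=np.eye(4);T[:3,:3]=R.from_quat([o[1],o[2],o[3],o[0]]).as_matrix();T[:3,3]=s['tool_pos']
    T=T@c['T_tool_cam']; np.savez(n+'.npz',p=p,d=d,K=c['mtx'],T=T); save(n+'.png',p,s=1.25); return p,d,c['mtx'],T
E
python3 - <<'E'
from h import *
move_to([480,-90,190],down(-np.pi/2)); wrist('w1'); print(state()['time'],state()['tool_pos'],state()['qpos'])
E
```

```text
2.2333 [480.02661855 -90.96097119 190.03159085] [ 0.4222282   0.26975871 -0.39456196  1.96386187  0.12833238  0.9316952
 -1.60843636]
```

View pics/w1.png

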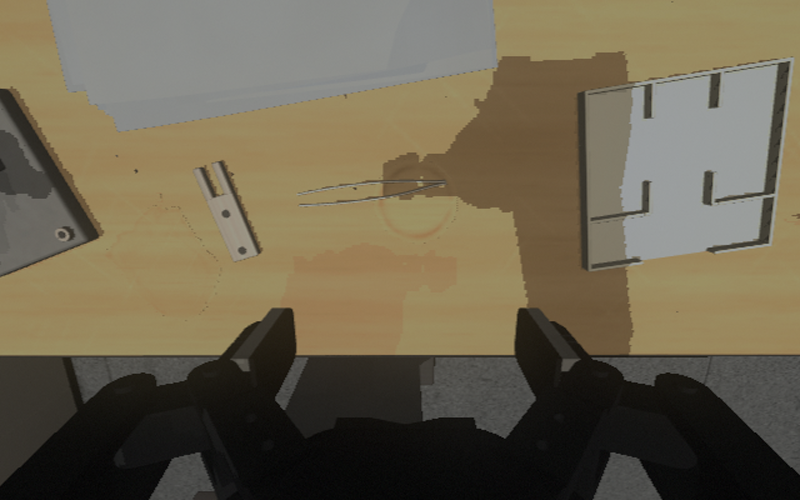

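The wrist view shows the bracket with corners (194,170), (224,161), (260,252) and (236,262). The tweezers run from (299,198) to (446,183), and the tray corners are (580,93), (793,58), (771,243) and (586,270).

Run:
```python
from h import *
z=np.load('w1.npz');p,d,K,T=[z[k] for k in'pdKT']
np.set_printoptions(precision=1,suppress=True)
f=lambda c:(np.array(c,float)+.5)/1.25-.5
ang=lambda v:np.arctan2(v[1],v[0])
def rep(n,c,zp):
    P=plane(K,T,f(c),zp); print(n,P[:,:2].tolist(),'mean',P.mean(0),'sides',np.linalg.norm(np.roll(P,-1,0)-P,axis=1));return P
t=rep('tray',[(580,93),(793,58),(771,243),(586,270)],13)
b=rep('brk',[(194,170),(224,161),(260,252),(236,262)],8)
w=rep('twz',[(299,198),(446,183)],5)
print('yaw tray',ang(t[0]+t[1]-t[2]-t[3]),ang(t[0]+t[3]-t[1]-t[2])-np.pi/2)
print('yaw brk',ang(b[0]+b[1]-b[2]-b[3]),'twz dir',ang(w[0]-w[1]))
for u,v in[(225,213),(680,150),(520,300),(350,300)]: print(world(d,K,T,*f((u,v))))
```

```text
tray [[585.6673689969339, -225.71927028837837], [609.781968742588, -381.6406601488365], [466.7168294831321, -403.8054313896589], [442.57202911308286, -249.31566556466998]] mean [ 526.2 -315.1   13. ] sides [157.8 144.8 156.4 145. ]
brk [[527.9347932735818, 81.04005163923709], [535.0963578692003, 55.48478409945734], [457.77354250824106, 34.54171255601048], [448.63950594445436, 56.610526001158846]] mean [492.4  56.9   8. ] sides [26.5 80.1 23.9 83. ]
twz [[504.4252928503513, -2.3345956188087627], [516.8359959175529, -126.18018280467226]] mean [510.6 -64.3   5. ] sides [124.5 124.5]
yaw tray 0.15857174727386494 0.15423454149173033
yaw brk 0.28198263311502153 twz dir 1.6706739891737523
[492.4  59.9   9.1]
[ 543.2 -318.4    2.3]
[ 407.9 -199.2   -1.7]
[408.2 -40.5  -1.3]
```

```bash
cat >> h.py <<'E'
TR=np.array([526,-315.4]); TY=.156; RT=np.array([[np.cos(TY),-np.sin(TY)],[np.sin(TY),np.cos(TY)]])
BK=np.array([492.3,58]); BY=.29; TW=np.array([510.6,-64.2]); TD=1.68
tray=lambda x,y:TR+RT@[x,y]
E
python3 - <<'E'
from h import *
for n,xy,h in[('twz',TW,TD-np.pi/2),('long',tray(-51.5,0),TY),('brk',BK,BY+np.pi/2),('short',tray(21.5,0),TY+np.pi/2)]:
    for k in(0,np.pi):
        j=solve_ik([*xy,16],down(h+k)); print(n,round(h+k,2),None if j is None else np.round(j,2))
E
python3 - <<'E'
from h import *
move_gripper(.5,25)
h=TD-np.pi/2
for k in(0,np.pi):
    j=solve_ik([*TW,16],down(h+k))
    if j is not None and abs(j[6])<2.6: break
else: raise SystemExit('no ik')
try:
    move_to([*TW,80],down(h+k)); print('hit',move_straight([*TW,15],80,stop_force=8)); s=state(); print(s['tool_pos'],s['contact_force'],s['qpos'])
    move_gripper(0,25); s=state(); print(s['width'],s['finger_force'],s['tool_pos'],s['time'],s['contact_force'])
    move_straight([*TW,80],100); s=state(); print(s['width'],s['finger_force'],k); wrist('w2')
except PlanningError as e: print(e)
E
```

```text
twz 0.11 [ 0.49  0.63 -0.59  2.02  0.56  0.66 -0.36]
twz 3.25 [-0.43  0.63  0.61  2.08 -0.62  0.62 -2.42]
long 0.16 [ 0.92  0.69 -0.55  1.87  0.52  0.73  0.22]
long 3.3 [ 0.54  0.62 -0.03  1.9   0.03  0.63 -2.5 ]
brk 1.86 [ 0.66  0.96 -1.25  2.04  1.1   1.06  0.71]
brk 5.0 [ 0.09  0.56 -0.39  2.07  0.38  0.58 -1.85]
short 1.73 [ 1.19  1.11 -1.25  1.71  1.13  1.23  1.36]
short 4.87 [ 0.63  0.7  -0.26  1.74  0.25  0.73 -1.18]
hit False
[510.921713   -64.09533112  15.29121767] [0.63396871 0.20189911 0.3652563 ] [ 0.47459357  0.62418957 -0.57443451  2.01921522  0.54993694  0.65307474
 -0.35255044]
0.1634830206060095 25.478354996012058 [511.05556121 -64.31278125  15.55502138] 5.2583 [-0.14559355 -0.03289875  5.19285545]
0.16600384014765973 24.876889242441393 0
```

Run:
```python
from h import *
P=tray(-51.5,0)
move_to([*P,70],down(TY)); print('hit',move_straight([*P,19],80,stop_force=6),state()['tool_pos'])
move_gripper(.38); s=state(); print(s['width'],s['contact_force'])
move_straight([*P,90],120)
h=BY-np.pi/2; B=BK-3*np.array([np.cos(BY),np.sin(BY)])
move_gripper(.6)
move_to([*B,110],down(h)); wrist('w3')
print('hit',move_straight([*B,16.5],100,stop_force=8),state()['tool_pos'])
move_gripper(0,50); s=state(); print(s['width'],s['finger_force'],s['contact_force'])
move_straight([*B,90],100); s=state(); print(s['width'],s['finger_force'],s['time'])
P=tray(21.5-3,0)
move_to([*P,90],down(TY-np.pi/2)); wrist('w4'); print(state()['time'])
```

```text
hit True [ 474.16399404 -322.7130872    18.15000055]
0.3788341784434804 [ 0.18786574 -0.5924565  -0.51752893]
hit False [489.82575816  57.24473259  16.96498311]
0.2605487383666703 48.78352403640747 [-1.26212218 -0.73805433  5.24989499]
0.25518276016467084 48.99444580078125 13.2833
14.725
```

View pics/w4.png

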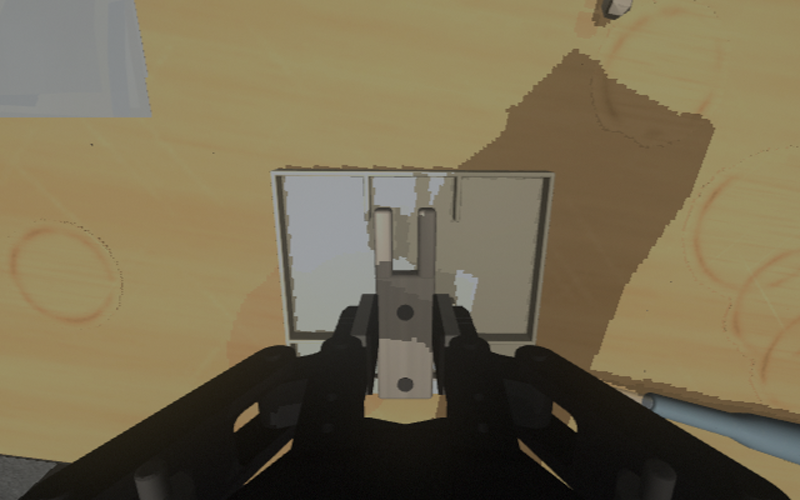

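The bracket is gripped by its middle, square to the tray and over the middle bay. I'll lower it, release, and verify.

Run:
```python
from h import *
P=tray(21.5-3,0)
print('hit',move_straight([*P,19.5],70,stop_force=6),state()['tool_pos'])
move_gripper(.5); print(state()['width'])
move_straight([*P,110],120)
P=tray(-60,0); move_to([*P,170],down(TY-np.pi/2)); p,d,K,T=wrist('w5'); 
move_gripper(.8)
move_to([420,215,250],down(.352-np.pi/2)); wrist('w6'); print(state()['time'],state()['tool_pos'])
a=cv2.imread('pics/w5.png');b=cv2.imread('pics/w6.png'); 
cv2.imwrite('pics/w56.png',np.vstack([a[0:300,100:700],b[0:300,100:700]]))
```

```text
hit True [ 543.62223877 -312.22308142   20.40186389]
0.4976926552484857
19.8333 [420.57918659 213.9700586  249.7281777 ]
```

View pics/w56.png

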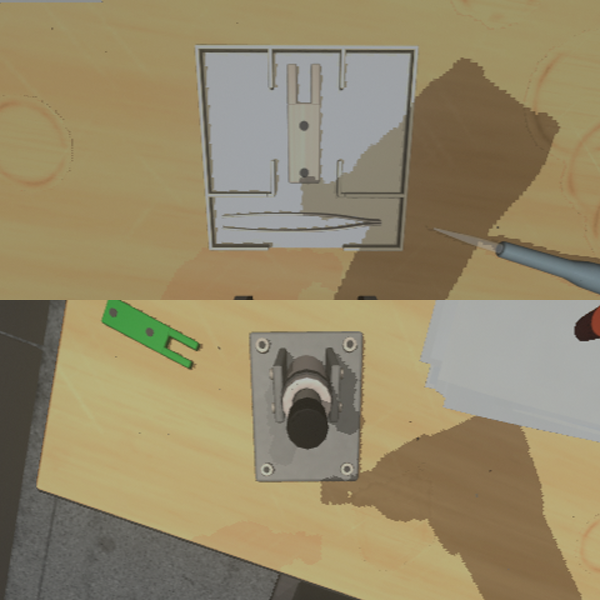

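Both parts lie flat and aligned in their bays. In the lower half, the stand plate corners are (250,333), (363,332), (360,481) and (255,481), with the knob top at about (308,425).

Run:
```python
from h import *
np.set_printoptions(precision=2,suppress=True)
z=np.load('w6.npz');p,d,K,T=[z[k] for k in'pdKT']
f=lambda c:(np.array(c,float)+.5)/1.25-.5
ang=lambda v:np.arctan2(v[1],v[0])
s=plane(K,T,f([(350,33),(463,32),(460,181),(355,181)]),16)
print(s,s.mean(0),np.linalg.norm(np.roll(s,-1,0)-s,axis=1))
y1,y2=ang(s[0]+s[1]-s[2]-s[3]),ang(s[0]+s[3]-s[1]-s[2])-np.pi/2; print('yaw',y1,y2)
# knob depth cloud: dark pixels near knob
g=p.max(2); vv,uu=np.mgrid[70:130,300:350]; vv,uu=vv.ravel(),uu.ravel()
W=np.array([world(d,K,T,u,v) for u,v in zip(uu,vv)])
for nm,m in(('knob',(g[vv,uu]<45)&(W[:,2]>125)&(W[:,2]<175)),):
    Q=W[m]; print(m.sum(),Q.min(0),Q.max(0))
    yw=.352; M=R.from_euler('z',yw).as_matrix(); a=np.radians(20); B=M@R.from_euler('y',-a).as_matrix()
    org=np.r_[513.2,242.5,0]; o=org+M@[25,0,31]
    L=(Q-o)@B   # barrel-frame coordinates
    print('L pct',np.percentile(L,[2,25,50,75,98],axis=0))
    top=L[L[:,2]>131]; print('top face',len(top),top.mean(0),np.percentile(top,[2,98],axis=0))
```

```text
[[555.33 313.24  16.  ]
 [589.8  221.19  16.  ]
 [470.36 174.76  16.  ]
 [435.61 269.88  16.  ]] [512.77 244.77  16.  ] [ 98.29 128.15 101.27 127.33]
yaw 0.35913129015510686 0.354238727235318
17 [503.26 232.08 143.76] [508.98 242.42 160.28]
L pct [[  7.64  -6.28 117.01]
 [  8.56  -5.45 119.77]
 [  9.02  -4.65 126.21]
 [ 11.19  -2.21 129.95]
 [ 12.59   2.32 132.78]]
top face 4 [ 10.21  -1.96 131.98] [[  7.66  -6.31 131.07]
 [ 12.79   2.68 133.11]]
```

Run:
```python
from h import *
np.set_printoptions(precision=2,suppress=True)
z=np.load('w6.npz');p,d,K,T=[z[k] for k in'pdKT']
vv,uu=np.mgrid[60:140,295:360]; vv,uu=vv.ravel(),uu.ravel()
W=np.array([world(d,K,T,u,v) for u,v in zip(uu,vv)])
yw=.355; M=R.from_euler('z',yw).as_matrix(); B=M@R.from_euler('y',-np.radians(20)).as_matrix()
o=np.r_[513,243.7,0]+M@[25,0,31]; L=(W-o)@B
m=(L[:,2]>105)&(np.hypot(L[:,0],L[:,1])<30)&(d[vv,uu]>0)
print(m.sum(), np.percentile(L[m],[1,10,25,50,75,90,99],axis=0))
t=m&(L[:,2]>131)&(L[:,2]<141); print('top',t.sum(),L[t].mean(0),np.percentile(L[t],[2,98],axis=0), 'px',uu[t].mean(),vv[t].mean(),p[98,326],d[98,326])
# side: depth cylinder -> y centre by extent of each z band
for a in(113,118,123,128):
    k=m&(abs(L[:,2]-a)<2.5); print(a,k.sum(),L[k].min(0),L[k].max(0))
k=(abs(L[:,2]-98)<8)&(np.hypot(L[:,0],L[:,1])<14); print('rod',k.sum(),L[k].min(0),L[k].max(0))
np.savez('sf.npz',o=o,B=B)
u=K@(T[:3,:3].T@(o+B@[0,0,136]-T[:3,3])); print('pred top px',u[:2]/u[2])
```

```text
1097 [[ -9.63  -8.94 113.54]
 [ -6.18  -6.02 123.23]
 [ -2.03  -2.61 133.85]
 [  3.73   2.31 134.8 ]
 [  8.81   7.2  135.4 ]
 [ 11.41  10.6  135.8 ]
 [ 12.49  13.43 136.58]]
top 900 [  1.64   2.2  134.92] [[ -9.39  -8.25 132.01]
 [ 11.83  12.79 136.44]] px 325.16777777777776 101.53111111111112 [52 48 41] 206.94206
113 27 [  6.37  -7.57 112.45] [ 12.59  12.68 115.46]
118 61 [  0.52  -9.85 115.61] [ 12.69  14.31 120.42]
123 57 [  1.84  -9.39 120.52] [ 12.81  13.96 125.46]
128 50 [  1.98  -7.69 125.6 ] [ 12.82  13.85 130.34]
rod 52 [ 4.54 -5.22 90.15] [  9.96  10.26 101.2 ]
pred top px [328.31 104.49]
```

Run:
```python
from h import *
np.set_printoptions(precision=2,suppress=True)
z=np.load('sf.npz');B=z['B'];o=z['o']+B@[1,2.3,-.8]; np.savez('sf2.npz',o=o,B=B)
Q=q(np.c_[B[:,0],-B[:,1],-B[:,2]])
at=lambda x,y,zz:o+B@[x,y,zz]
move_gripper(.65,20)
move_to(at(0,0,190),Q)
print('hit',move_straight(at(0,0,119),80,stop_force=8))
pause(.2); s=state(); f0=s['contact_force']; m0=s['moment']; print((s['tool_pos']-o)@B,f0@B,m0@B,s['time'])
move_gripper(0,20); pause(.2); s=state(); print(s['width'],s['finger_force'],(s['tool_pos']-o)@B,(s['contact_force']-f0)@B,(s['moment']-m0)@B,s['time'])
np.savez('f0.npz',f0=f0,m0=m0)
wrist('w7')
```

```text
hit False
[  0.35  -0.09 119.42] [ 0.41  0.02 -0.16] [0.05 0.36 0.01] 21.8917
0.2732425808992345 19.769099056720734 [  0.2    0.16 119.18] [-1.44  0.05  3.73] [0.09 0.09 0.04] 22.475
```

View pics/w7.png

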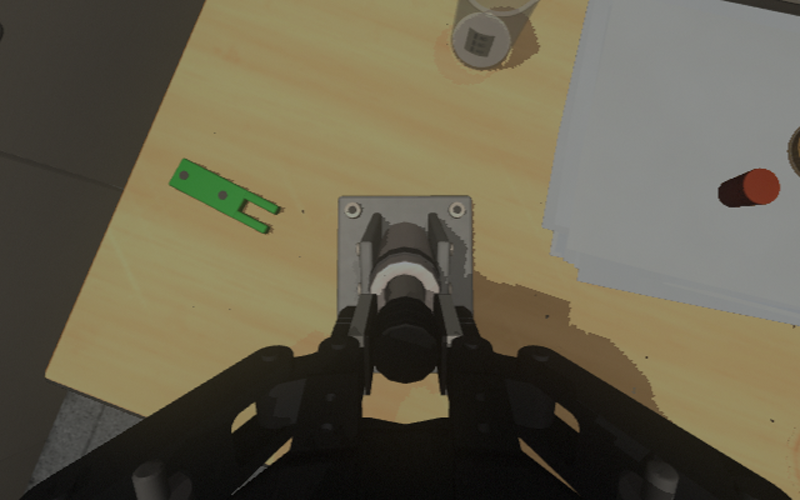

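The knob sits centred between the pads with almost no side force. I'll draw it out in small steps, watching and relieving lateral force.

Run:
```python
from h import *
np.set_printoptions(precision=2,suppress=True)
z=np.load('sf2.npz');B=z['B'];o=z['o'];z=np.load('f0.npz');f0=z['f0'];m0=z['m0']
move_gripper(0,40); s=state(); p0=(s['tool_pos']-o)@B; print(p0,(s['contact_force']-f0)@B)
c=np.array([0.,0.])
for dz in (2,4,8,12,16,20,24,28,32,36,40):
    hit=move_straight(o+B@[c[0],c[1],119+dz],20,stop_force=15); pause(.1)
    s=state(); f=(s['contact_force']-f0)@B; L=(s['tool_pos']-o)@B
    print(dz,hit,L-p0,f,((s['moment']-m0)@B),s['finger_force'],s['width'])
    if hit or np.hypot(*f[:2])>14: print('STOP');break
    c+=np.clip(.05*f[:2],-.3,.3)
print(s['time'],c); wrist('w8')
```

```text
[  0.28   0.15 119.23] [-1.36  0.    7.14]
2 False [-0.25 -0.04  1.69] [-0.43  2.07 -0.67] [ 0.26 -0.14  0.  ] 39.47158992290497 0.267042419156781
4 False [-0.27  0.02  3.83] [ 0.07  0.99 -0.24] [ 0.24 -0.15 -0.03] 39.599529504776 0.27057011146295057
8 False [-0.29 -0.04  7.88] [ 0.22  0.74 -0.42] [ 0.22 -0.17 -0.02] 39.619930386543274 0.27180152306501115
12 False [-0.32 -0.03 11.84] [ 0.23  1.85 -0.79] [ 0.18 -0.13  0.  ] 39.564741253852844 0.2663314876129215
16 False [-0.3   0.03 15.82] [ 0.09  0.21 -0.87] [-0.   -0.04 -0.02] 39.480650424957275 0.2664571573936802
20 False [-0.31  0.04 19.8 ] [ 0.35 -0.23 -0.17] [-0.06 -0.06 -0.02] 39.58284795284271 0.2641062209112618
24 False [-0.26  0.12 23.82] [-0.7   0.62 -1.3 ] [-0.12  0.03  0.03] 39.59531843662262 0.2709041732677246
28 False [-0.29  0.13 27.8 ] [-0.75 -1.17 -1.96] [-0.12  0.02 -0.03] 39.58676218986511 0.26833923883486205
32 False [-0.28  0.11 31.83] [-0.16 -0.72 -1.15] [-0.11  0.01  0.  ] 39.58529233932495 0.26268513210414884
36 False [-0.32  0.06 35.81] [-0.76 -0.62 -1.79] [-0.03 -0.01  0.02] 39.58522439002991 0.26247275735223297
40 False [-0.34  0.04 39.82] [-0.93  0.6  -1.08] [-0.04 -0.02  0.01] 39.58540320396423 0.2676528224271985
27.4917 [-0.14  0.22]
```

```bash
python3 -c "
from h import *
z=np.load('w8.npz'); save('w8c.png',z['p'],(270,140,380,310),3.5)"
```

```text
(no output)
```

View pics/w8c.png

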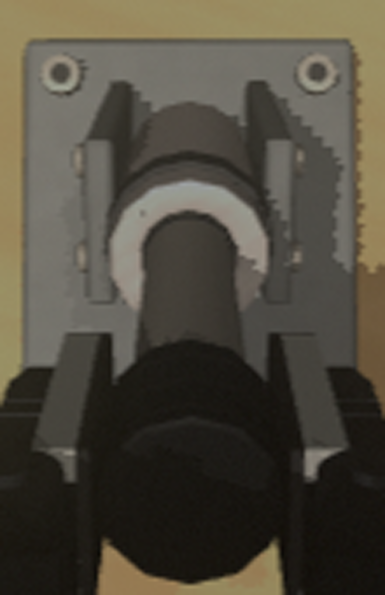

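The crop shows the rod well out and centred in the mouth, with a dark line (the ring) at the mouth's edge at about (190,215). The knob hasn't slipped in the pads. I'll hand it in.

```bash
python3 -c "
from plant import *
pause(.5); s=state(); print(s['time'],s['finger_force'],abs(s['qvel']).max()); print(sign_off())"
```

```text
28.0417 39.5845091342926 0.0016774609142946428
the job is handed in; nothing more can be done
None
```

I handed the job in at about 28 s: the tweezers and steel bracket lie flat in their tray compartments, and the gripper is holding the piston about 40 mm out with under 3 N of side force; no verdict came back.

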